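# Complete the disc-spring pack on the hanger's guide rod

## Robot

A 6-joint arm with a two-finger parallel gripper is mounted at the origin on the work surface. World frame = base frame: x ahead of the robot, y to its left, z up, the work surface at z = 0. Lengths are in m, angles in rad, forces in N, time in s.
With the tool pointing down it reaches from about 0.35 to 0.775 m from the base axis. Payload 7.3 kg.
Tool frame: the origin (TCP) lies on the centre line of the jaws, within the pads' length; the fingertips stand 14 mm ahead of it and the grasp point (between the pads) lies 5 mm behind it (arm.tcp_to_tips is the distance from the TCP to the fingertips, in m); z points along the fingers, y is the line along which they close (so a half turn about z gives the same grasp; the last joint's range is limited). The gripper opens to 92 mm and grips with 3 to 60 N. Pads are 19 mm wide; open, the fingers measure 130 mm over their backs; the gripper's body (75 mm by 190 mm) begins 47 mm behind the grasp point.
Start: joints at [-0.146, 0.342, 1.524, -0, 1.275, -0.146], TCP at [0.525, 0, 0.241] pointing down, gripper open.
Joint ranges: [-2.53, 2.53], [-0.77, 2.02], [0.04, 2.7], [-1, 4.14], [0.28, 2.66], [-3.11, 3.11]. Speed limits (rad/s): [2.57, 2.57, 3.14, 3.14, 3.14, 3.14].

## Interface

Orientations are given as [roll, pitch, yaw] about the fixed x, y, z axes, in that order (R = Rz(yaw) Ry(pitch) Rx(roll)).
In Python, from workcell import arm gives the robot as it stands.
- The arm moves only by the tool drive_tool, never from a script. Its argument "steps" is a list of rows, each a list of 5 numbers: the closure, from -1 (fully open) to 1 (shut), so that 0 is half open, then the shift along the tool's x, y, z normalised to -1 to 1, where 1 is 150 mm, then the turn about the tool's z normalised to -1 to 1, where 1 is 45 degrees. In form: [[jaw, tx, ty, tz, turn], ...]. A call has 1 to 20 rows; each row is the pose to reach, as a shift and turn from the pose commanded when the call began, along the tool's axes at that moment; what a row does not reach only later rows make up. A row lasts 1/12 s, in which the tool goes at most 41.7 mm and 7.16 degrees, less where a joint would pass 70% of its speed; a pose out of reach is approached as far as the arm can. A call with a number of a shift or a turn outside -1 to 1 is refused whole. A call with a gripper value outside its range is refused whole. The fingers move at their own pace and stop on an object; "newtons" is the grip in N (left out, the last holds). Time passes only in rows, so rows that repeat a pose let the fingers close. It gives the time, the measured TCP pose, the force, the opening and the grip force at its end, in the units of the state.
- arm.get_state(): the state, without advancing time (a new reading comes with each control period).
- arm.capture(name): name is "scene" or "side" or "wrist"; returns the picture (400x640x3 uint8, red, green, blue); there is no depth.
- arm.get_calibration(name): a dict with "fx", "fy", "cx", "cy" (pixels), "dist" ([k1, k2, p1, p2, k3] as OpenCV has them; the pictures are not rectified), "T" (4x4, takes a point from camera to world coordinates); the wrist camera has in their place "hand_eye" (4x4, takes a point from camera to tool coordinates, whose origin is the TCP and whose axes are the flange's). Camera axes: x right, y down, z forward; pixel columns grow to the right and rows downward; lengths in m; the calibration is good to about 2 mm. A picture is of the moment at which its call begins: read the wrist's pose just before it. get_calibration takes no time and is no camera call.
- arm.hand_in(): hands the job in; it is judged then, once.
The state is a dict: "clock": time; "q": joint angles; "qd": joint speeds; "joint_torque": joint torques, N m; "tcp_pos": TCP position; "ee_rot": TCP orientation; "ft_force": force on the tool from outside, world axes, zero at the start; "ft_torque": the same for the moment, N m; "gripper_width": finger opening in m; "grip_force": force on a finger pad.
Only numpy, scipy, OpenCV 4.12 (cv2) and the standard library are available. Lean on these libraries where they do the work, as an engineer would, in place of code of your own. Each camera call takes 0.05 s, during which the arm holds its last target. There are 200 camera calls.

## Task

Finish the spring pack on the guide rod held in the vice: fit two more conical spring washers on top of the two already there, so that the faces go on alternating, first one dome up, then one hollow up. Four washers lie ready on the bench, two each way up, and two of them are spare; lower each one down the rod until it sits on the one below, without letting it drop down the rod. Leave the pipe offcut and the angle grinder where they are.

Things in the scene. Friction and masses are not known exactly. Their poses are not given: they have to be found in the camera images.
- washer_a: Conical spring washer, outside dia 56 mm, hole 26, 8.5 high over all, 4.5 thick, about 75 g; bright with two yellow dabs on the domed side, dark grey on the hollow side. Origin on its axis, half-way up; its z points out of the domed side (z down: hollow up). Its 4.5 mm high vertical rim is at the hollow side. Starts loose on the bench right of the vice; of four, two lie dome up, two hollow up, centres 110 mm or more apart.
- washer_b: Conical spring washer, outside dia 56 mm, hole 26, 8.5 high over all, 4.5 thick, about 75 g; bright with two yellow dabs on the domed side, dark grey on the hollow side. Origin on its axis, half-way up; its z points out of the domed side (z down: hollow up). Its 4.5 mm high vertical rim is at the hollow side. Starts loose on the bench right of the vice; of four, two lie dome up, two hollow up, centres 110 mm or more apart.
- washer_c: Conical spring washer, outside dia 56 mm, hole 26, 8.5 high over all, 4.5 thick, about 75 g; bright with two yellow dabs on the domed side, dark grey on the hollow side. Origin on its axis, half-way up; its z points out of the domed side (z down: hollow up). Its 4.5 mm high vertical rim is at the hollow side. Starts loose on the bench right of the vice; of four, two lie dome up, two hollow up, centres 110 mm or more apart.
- washer_d: Conical spring washer, outside dia 56 mm, hole 26, 8.5 high over all, 4.5 thick, about 75 g; bright with two yellow dabs on the domed side, dark grey on the hollow side. Origin on its axis, half-way up; its z points out of the domed side (z down: hollow up). Its 4.5 mm high vertical rim is at the hollow side. Starts loose on the bench right of the vice; of four, two lie dome up, two hollow up, centres 110 mm or more apart.
- pack_1: Conical spring washer, outside dia 56 mm, hole 26, 8.5 high over all, 4.5 thick, about 75 g; bright with two yellow dabs on the domed side, dark grey on the hollow side. Origin on its axis, half-way up; its z points out of the domed side (z down: hollow up). Its 4.5 mm high vertical rim is at the hollow side. Already on the rod, at the bottom, dome up, its rim on the collar.
- pack_2: Conical spring washer, outside dia 56 mm, hole 26, 8.5 high over all, 4.5 thick, about 75 g; bright with two yellow dabs on the domed side, dark grey on the hollow side. Origin on its axis, half-way up; its z points out of the domed side (z down: hollow up). Its 4.5 mm high vertical rim is at the hollow side. Already on the rod, on pack_1, hollow up, hole edge to hole edge.
- rod_seat (a point): On the axis of the upright guide rod, at the top face of its collar, where the pack rests, 170 mm above the bench; z up along the rod. Rod: bright steel, dia 22.6 mm, rises 53 mm above this point, last 10 mm tapered to 11 mm. Washers that alternate stack at 8.5 mm each: centres 4.3, 12.8, 21.3, 29.8 mm above this point; two the same way round nest at 4.5 mm.
- vice: Blue bench vice, bolted down, that grips the rod upright; origin on the bench under the rod's axis, z up. Jaw tops 160 mm high, 150 mm wide along its y; on them lies the rod's collar, 64 mm across, 10 thick. Anvil, 150 mm high, reaches 150 mm to its -x; screw and handle, up to 138 mm high, reach 250 mm to its +x.
- offcut: Offcut of steel pipe standing upright on the bench, 60 mm diameter, 98 mm high; origin at the centre of its underside.
- grinder: Green and black angle grinder lying on the bench, about 340 mm long along its x axis and 87 mm high, side handle to its -y; origin under its middle, on the bench.
Things that resemble listed ones, but are neither listed nor needed, are in the scene too. What is shaped like the washer_b but brown or red is not meant. What is shaped like the washer_d but brown or orange is not meant.

How it is judged:
By the outcome, as a careful person would: the job done as asked, in the order asked, and still so for the second after the job is handed in, with the robot touching nothing.
It also fails if it takes over 59 s, if anything falls off the work surface, if the arm or the gripper's body presses on something with over 40 N, if the wrist force passes 120 N, or if a joint passes its speed limit or range.

## Working session

There is one attempt and no reset: what is moved stays moved. The work goes in short steps, Python scripts to look and compute and a tool call to move; the robot and the scene stay as the last step left them, time stands still between calls to the robot, and variables do not carry over. Pictures are saved under pics/ and viewed, at most 10 in all, crops included, and the job is handed in when it is done.

Besides the shell and the picture viewer there is one more tool, called after "Request:" by a JSON object that holds its "fn" and its "kwargs", one argument or row to a line. drive_tool: Moves the arm, as the interface text tells. Its arguments: {"type":"object","properties":{"steps":{"type":"array","items":{"type":"array","items":{"type":"number"}}},"newtons":{"type":"number"}},"required":["steps"]}

```bash
mkdir -p pics
cat > h.py <<'E'
import numpy as np, cv2
from workcell import arm
from scipy.spatial.transform import Rotation as R
def cap(n,f):
    s=arm.get_state(); im=arm.capture(n); cv2.imwrite(f'pics/{f}.png',im[:,:,::-1]); return s,im
def T(n,s=None):
    c=arm.get_calibration(n)
    if n!='wrist': return c,np.array(c['T'])
    H=np.eye(4); r=np.array(s['ee_rot']); H[:3,:3]=r if r.shape==(3,3) else R.from_euler('xyz',r).as_matrix(); H[:3,3]=s['tcp_pos']
    return c,H@np.array(c['hand_eye'])
def px2w(n,pts,z,s=None):
    c,M=T(n,s); K=np.array([[c['fx'],0,c['cx']],[0,c['fy'],c['cy']],[0,0,1]])
    u=cv2.undistortPoints(np.array(pts,float).reshape(-1,1,2),K,np.array(c['dist'])).reshape(-1,2)
    d=np.c_[u,np.ones(len(u))]@M[:3,:3].T; o=M[:3,3]
    return o+d*((np.array(z)-o[2])/d[:,2])[:,None]
def w2px(n,P,s=None):
    c,M=T(n,s); K=np.array([[c['fx'],0,c['cx']],[0,c['fy'],c['cy']],[0,0,1]]); I=np.linalg.inv(M)
    return cv2.projectPoints(np.array(P,float).reshape(-1,1,3),cv2.Rodrigues(I[:3,:3])[0],I[:3,3],K,np.array(c['dist']))[0].reshape(-1,2)
E
python3 - <<'E'
from h import *
s,_=cap('scene','s0'); cap('side','d0'); print(s)
for n in('scene','side'): print(T(n)[1].round(3))
print(arm.get_calibration('wrist')['hand_eye'])
E
```

```text
{'clock': 0.0, 'q': array([-1.45967213e-01,  3.42715804e-01,  1.52501759e+00, -1.09833036e-05,
        1.27542291e+00, -1.45998924e-01]), 'qd': array([1.27350366e-03, 3.66613947e-05, 1.53853067e-04, 1.04644721e-03,
       6.65518404e-04, 3.57112219e-04]), 'joint_torque': array([ 7.61924657e-04, -4.31245601e+01, -2.44219762e+01,  7.17750052e-02,
        5.59406646e-02, -1.04314388e-04]), 'tcp_pos': array([5.24605702e-01, 9.42090411e-05, 2.40048353e-01]), 'ee_rot': array([-3.14004412e+00, -2.17088998e-04,  1.57083108e+00]), 'ft_force': array([-0.35177671, -0.10371003, -0.34381988]), 'ft_torque': array([-0.0018832 ,  0.04333419,  0.00540989]), 'grip_force': 0.0, 'gripper_width': 0.09178953396611328}
[[ 0.361  0.726 -0.585  1.092]
 [ 0.932 -0.272  0.238 -0.37 ]
 [ 0.013 -0.631 -0.775  0.836]
 [ 0.     0.     0.     1.   ]]
[[-0.937 -0.194  0.29   0.285]
 [-0.349  0.561 -0.751  0.569]
 [-0.017 -0.805 -0.593  0.689]
 [ 0.     0.     0.     1.   ]]
[[ 1.28258591e-03 -9.55839507e-01 -2.93886358e-01  7.95814873e-02]
 [ 9.99998844e-01  9.86072777e-04  1.15710410e-03  6.65865907e-04]
 [-8.16212473e-04 -2.93887503e-01  9.55839667e-01 -1.44569592e-01]
 [ 0.00000000e+00  0.00000000e+00  0.00000000e+00  1.00000000e+00]]
```

View pics/s0.png

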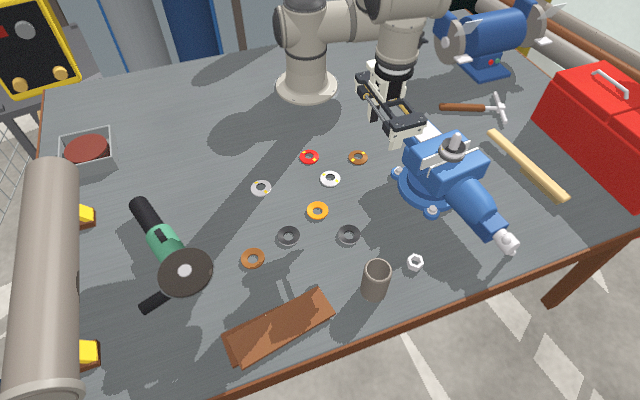

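View pics/d0.png

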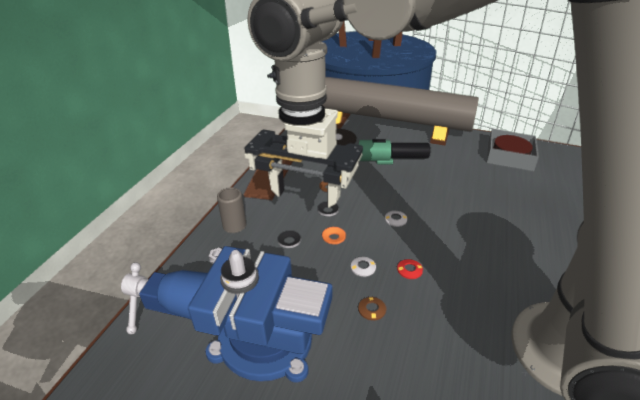

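The scene view shows bright dome-up washers at (330,179) and (261,188), and dark hollow-up ones at (288,236) and (348,235). The rod is at about (455,145). Red, orange and brown lookalikes lie nearby. Side view: rod at (238,265), washers at (363,267), (396,218), (289,240) and (328,208).

Run:
```python
from h import *
a=cv2.imread('pics/s0.png');b=cv2.imread('pics/d0.png')
print(px2w('scene',[(330,179),(261,188),(288,236),(348,235),(376,290),(453,152),(455,137)],[.004,.004,.006,.006,0,.185,.223]).round(3))
print(px2w('side',[(363,267),(396,218),(289,240),(328,208),(238,252)],[.004,.004,.006,.006,.223]).round(3))
A=cv2.resize(a[165:265,235:375],None,fx=4,fy=4,interpolation=2); 
B=cv2.resize(a[120:180,410:500],None,fx=4,fy=4,interpolation=2)
C=cv2.resize(b[240:300,190:290],None,fx=4,fy=4,interpolation=2)
im=np.zeros((600,800,3),np.uint8); 
A=cv2.resize(A,(420,300)); im[:300,:420]=A; im[:240,430:790]=B; im[310:550,:400]=C
im[310:550,400:800]=cv2.resize(b[230:290,320:420],None,fx=4,fy=4,interpolation=2)
cv2.imwrite('pics/c0.png',im)
```

```text
[[ 0.428 -0.082  0.004]
 [ 0.393 -0.27   0.004]
 [ 0.567 -0.249  0.006]
 [ 0.616 -0.109  0.006]
 [ 0.771 -0.107  0.   ]
 [ 0.596  0.154  0.185]
 [ 0.585  0.154  0.223]]
[[ 0.426 -0.076  0.004]
 [ 0.392 -0.267  0.004]
 [ 0.615 -0.1    0.006]
 [ 0.567 -0.247  0.006]
 [ 0.575  0.165  0.223]]
```

View pics/c0.png

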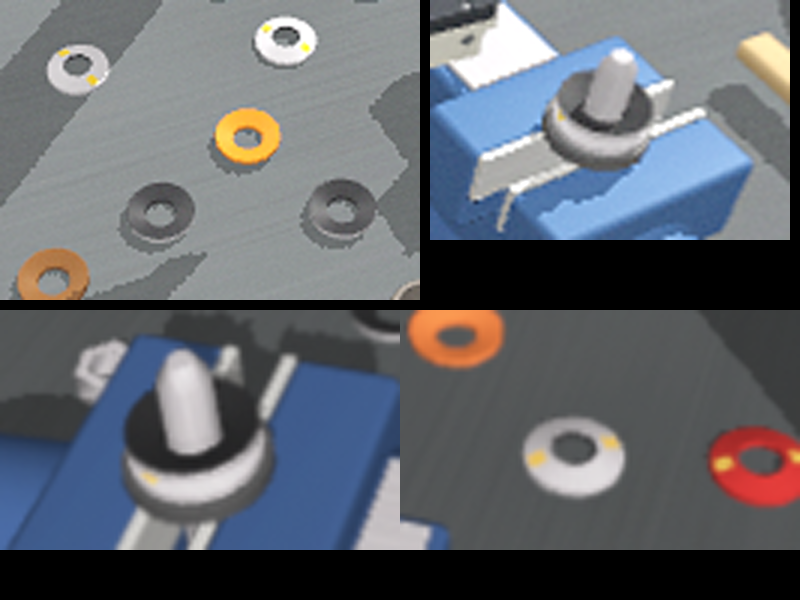

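Request:
{"fn": "drive_tool", "kwargs": {
  "steps": [
    [-1, -0.52, -0.65, 0.7, 0],
    [-1, -0.52, -0.65, 0.7, 0],
    [-1, -0.52, -0.65, 0.7, 0],
    [-1, -0.52, -0.65, 0.7, 0],
    [-1, -0.52, -0.65, 0.7, 0],
    [-1, -0.52, -0.65, 0.7, 0],
    [-1, -0.52, -0.65, 0.7, 0],
    [-1, -0.52, -0.65, 0.7, 0]
  ],
  "newtons": 20
}}

```text
clock: 0.77
tcp_pos: [0.4291, -0.078, 0.1367]
ee_rot: [3.139, 0.001, 1.571]
ft_force: [-0.8, -0.1, 0.1]
gripper_width: 0.0914
grip_force: 0.0
```

Run:
```python
from h import *
s,im=cap('wrist','w1'); print(s['clock'],s['tcp_pos'],s['ee_rot'],s['qd'].max())
print(w2px('wrist',[(.427,-.079,.0045),(s['tcp_pos'][0],s['tcp_pos'][1],0.0045)],s))
print(px2w('scene',[(309,157),(358,157),(317,210),(252,258),(376,290),(416,262)],[.004]*4+[0,0]).round(3))
```

```text
0.7667 [ 0.42909121 -0.07798561  0.13665621] [3.13888174e+00 8.01473397e-04 1.57136512e+00] 0.007645248639235714
[[312.52451874 193.87493531]
 [315.12299901 192.66589135]]
[[ 0.328 -0.108  0.004]
 [ 0.378  0.026  0.004]
 [ 0.516 -0.154  0.004]
 [ 0.594 -0.348  0.004]
 [ 0.771 -0.107  0.   ]
 [ 0.741  0.014  0.   ]]
```

View pics/w1.png

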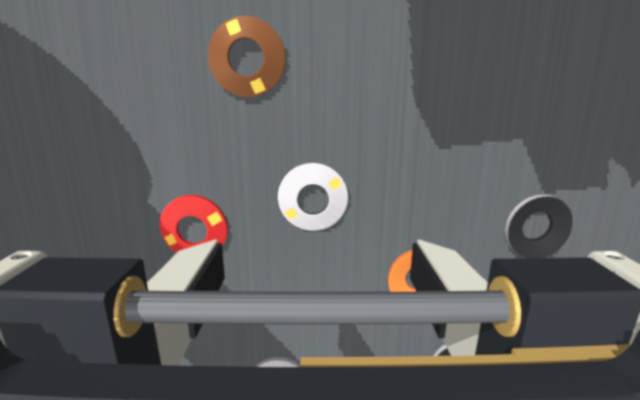

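The wrist view shows the dome-up washer with yellow dabs, centred at about (312,197), and red, brown and orange lookalikes around it. The washer is about 2 mm (-x) and 3.5 mm (-y) from the TCP.

Request:
{"fn": "drive_tool", "kwargs": {
  "steps": [
    [-0.52, -0.023, -0.013, 0.3, 0],
    [-0.52, -0.023, -0.013, 0.5, 0],
    [-0.52, -0.023, -0.013, 0.7, 0],
    [-0.52, -0.023, -0.013, 0.75, 0],
    [-0.52, -0.023, -0.013, 0.8, 0],
    [-0.52, -0.023, -0.013, 0.8, 0],
    [-0.52, -0.023, -0.013, 0.8, 0],
    [-0.52, -0.023, -0.013, 0.8, 0]
  ]
}}

```text
clock: 1.48
tcp_pos: [0.4268, -0.0817, 0.0171]
ee_rot: [3.139, 0.001, 1.571]
ft_force: [0.6, -0.4, 0.1]
gripper_width: 0.0698
grip_force: 0.0
```

Request:
{"fn": "drive_tool", "kwargs": {
  "steps": [
    [-0.52, 0, 0, 0.009, 0],
    [-0.52, 0, 0, 0.009, 0],
    [1, 0, 0, 0.009, 0],
    [1, 0, 0, 0.009, 0],
    [1, 0, 0, 0.009, 0],
    [1, 0, 0, 0.009, 0],
    [1, 0, 0, 0.009, 0],
    [1, 0, 0, 0.009, 0]
  ],
  "newtons": 25
}}

```text
clock: 2.15
tcp_pos: [0.4257, -0.0815, 0.0146]
ee_rot: [3.141, 0.0, 1.571]
ft_force: [-0.2, 0.4, 4.1]
gripper_width: 0.0545
grip_force: 25.0
```

Request:
{"fn": "drive_tool", "kwargs": {
  "steps": [
    [1, 0, 0, -0.1, 0],
    [1, 0, 0, -0.3, 0],
    [1, 0.1, 0.1, -0.6, 0],
    [1, 0.3, 0.3, -0.8, 0],
    [1, 0.5, 0.5, -1, 0],
    [1, 0.6, 0.6, -1, 0],
    [1, 0.6, 0.7, -1, 0],
    [1, 0.6, 0.7, -1, 0]
  ]
}}

```text
clock: 2.82
tcp_pos: [0.5341, 0.0101, 0.1655]
ee_rot: [3.136, 0.0, 1.574]
ft_force: [-0.2, -0.1, -1.8]
gripper_width: 0.0542
grip_force: 25.0
```

Request:
{"fn": "drive_tool", "kwargs": {
  "steps": [
    [1, 0, 0, -0.3, 0],
    [1, 0, 0, -0.6, 0],
    [1, 0, 0, -0.9, 0],
    [1, 0.3, 0.1, -0.9, 0],
    [1, 0.5, 0.2, -0.9, 0],
    [1, 0.6, 0.3, -0.9, 0],
    [1, 0.6, 0.3, -0.9, 0],
    [1, 0.6, 0.3, -0.9, 0]
  ]
}}

```text
clock: 3.48
tcp_pos: [0.575, 0.0988, 0.2978]
ee_rot: [-3.139, 0.001, 1.572]
ft_force: [-0.9, -0.3, -0.2]
gripper_width: 0.0538
grip_force: 25.0
```

Run:
```python
from h import *
s,im=cap('wrist','w2'); print(s['clock'],s['tcp_pos'],s['ee_rot'],s['gripper_width'],s['ft_force'])
print(w2px('wrist',[(.582,.158,.223)],s))
```

```text
3.4833 [0.5750213  0.09884115 0.29779522] [-3.13855569e+00  5.35349635e-04  1.57219159e+00] 0.053809071695912994 [-0.91945408 -0.27121906 -0.17070202]
[[327.43642089 124.87560777]]
```

View pics/w2.png

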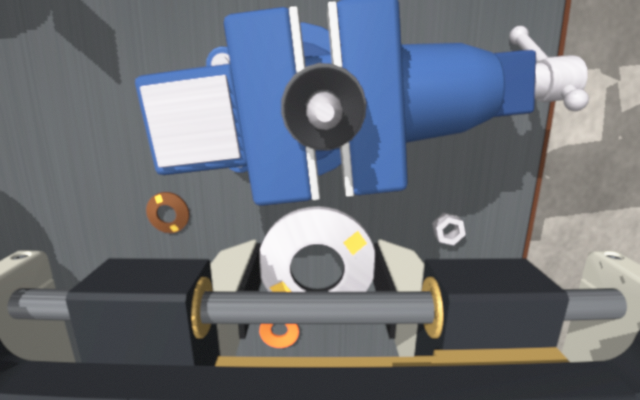

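The wrist view shows the washer held between the pads, hole centre near (316,268). The rod tip is near (325,111) with pack_2 dark side up; a crop will refine these.

Run:
```python
from h import *
a=cv2.imread('pics/w2.png')
A=cv2.resize(a[55:165,265:385],None,fx=5,fy=5,interpolation=2)[:,:400] if 0 else cv2.resize(a[60:160,275:375],(395,395),interpolation=2)
B=cv2.resize(a[200:300,250:385],(400,296),interpolation=2)
im=np.zeros((400,800,3),np.uint8); im[:395,:395]=A; im[:296,400:]=B
cv2.imwrite('pics/c2.png',im)
```

```text
(no output)
```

View pics/c2.png

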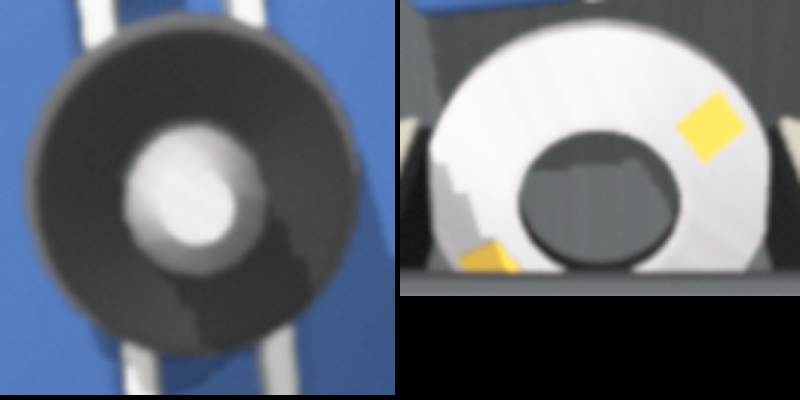

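```bash
cat >> h.py <<'E'
def rep(s,tip,pack,zp,hole,zh):
    p=px2w('wrist',[tip,pack,hole],[.223,zp,s['tcp_pos'][2]-zh],s)
    print(s['clock'],s['tcp_pos'].round(4),'tip',p[0].round(4),'pack',p[1].round(4),'washer-tcp',(p[2]-s['tcp_pos']).round(4),'move tip',((p[0]-p[2])*1e3).round(1),'pack',((p[1]-p[2])*1e3).round(1))
E
python3 - <<'E'
from h import *
s=arm.get_state(); rep(s,(325.1,111.9),(323.7,106.6),.187,(317.3,266.8),.0061)
E
```

```text
3.5333 [0.5748 0.0981 0.2981] tip [0.5804 0.1649 0.223 ] pack [0.5801 0.1664 0.187 ] washer-tcp [ 0.0011  0.0002 -0.0061] move tip [  4.5  66.6 -69. ] pack [   4.2   68.1 -105. ]
```

Request:
{"fn": "drive_tool", "kwargs": {
  "steps": [
    [1, 0.2, 0.03, 0, 0],
    [1, 0.44, 0.03, 0, 0],
    [1, 0.445, 0.03, 0.1, 0],
    [1, 0.445, 0.03, 0.25, 0],
    [1, 0.445, 0.03, 0.31, 0],
    [1, 0.445, 0.03, 0.31, 0],
    [1, 0.445, 0.03, 0.31, 0],
    [1, 0.445, 0.03, 0.31, 0]
  ]
}}

```text
clock: 4.2
tcp_pos: [0.5805, 0.1645, 0.2541]
ee_rot: [3.14, -0.0, 1.569]
ft_force: [0.5, -0.3, 0.0]
gripper_width: 0.0542
grip_force: 25.0
```

Run:
```python
from h import *
s,im=cap('wrist','w3'); print(s['clock'],s['tcp_pos'],s['ee_rot'],s['ft_force'])
x,y=s['tcp_pos'][:2]
print(w2px('wrist',[(.5803,.1655,.223),(x+.001,y,s['tcp_pos'][2]-.0061+.0122)],s))
A=cv2.resize(im[180:300,240:400,::-1],(800,600),interpolation=2); cv2.imwrite('pics/c3.png',A)
```

```text
4.2 [0.58053681 0.16446384 0.25409218] [ 3.13992988e+00 -1.22462688e-04  1.56948821e+00] [ 0.50507479 -0.29865993  0.01022718]
[[314.55601086 243.26308039]
 [317.09829278 280.41183267]]
```

View pics/c3.png

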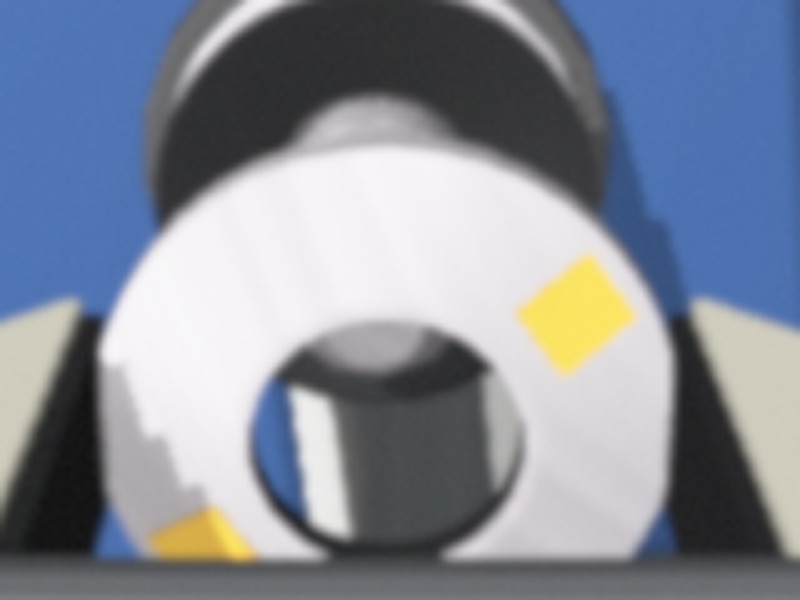

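The enlarged view shows the held washer's hole centred at crop (387,440), full image about (317.4,268). The rod's flat tip is partly visible through the hole, lower edge at crop (373,372), full image (314.6,254.4).

Run:
```python
from h import *
s=arm.get_state(); t=s['tcp_pos']; print(t)
e=px2w('wrist',[(314.6,254.4)],[.223],s)[0]; print('tip',e+[0,.0055,0])
p=px2w('wrist',[(250/5+240,268),(524/5+240,268),(317.4,180+320/5)],[t[2]-.0061]*3,s);print('hole',p.round(4),(p[0]+p[1])/2, 'y from top edge',p[2][1])
q=px2w('wrist',[(100/5+240,260),(672/5+240,260)],[t[2]-.0101]*2,s);print(q)
```

```text
[0.58064125 0.16466511 0.25429341]
tip [0.58043323 0.16456391 0.223     ]
hole [[0.569  0.1642 0.2482]
 [0.5947 0.1642 0.2482]
 [0.5818 0.1765 0.2482]] [0.5818296  0.16422405 0.24819341] y from top edge 0.17650408012502977
[[0.55440079 0.16637025 0.24419341]
 [0.60912509 0.16629532 0.24419341]]
```

Request:
{"fn": "drive_tool", "kwargs": {
  "steps": [
    [1, 0.007, -0.009, 0, 0],
    [1, 0.007, -0.009, 0, 0],
    [1, 0.007, -0.009, 0.05, 0],
    [1, 0.007, -0.009, 0.1, 0],
    [1, 0.007, -0.009, 0.15, 0],
    [1, 0.007, -0.009, 0.19, 0],
    [1, 0.007, -0.009, 0.19, 0],
    [1, 0.007, -0.009, 0.19, 0]
  ]
}}

```text
clock: 4.92
tcp_pos: [0.5785, 0.1663, 0.2237]
ee_rot: [-3.14, 0.0, 1.571]
ft_force: [0.5, -0.5, 0.1]
gripper_width: 0.0543
grip_force: 25.0
```

Request:
{"fn": "drive_tool", "kwargs": {
  "steps": [
    [1, 0, 0, 0.03, 0],
    [1, 0, 0, 0.06, 0],
    [1, 0, 0, 0.09, 0],
    [1, 0, 0, 0.11, 0],
    [1, 0, 0, 0.12, 0],
    [1, 0, 0, 0.12, 0],
    [1, 0, 0, 0.12, 0]
  ]
}}

```text
clock: 5.5
tcp_pos: [0.5787, 0.1664, 0.2064]
ee_rot: [3.141, 0.0, 1.571]
ft_force: [-0.1, -0.5, -0.8]
gripper_width: 0.0543
grip_force: 25.0
```

Request:
{"fn": "drive_tool", "kwargs": {
  "steps": [
    [1, 0, 0, 0.01, 0],
    [1, 0, 0, 0.02, 0],
    [1, 0, 0, 0.02, 0],
    [1, 0, 0, 0.02, 0]
  ]
}}

```text
clock: 5.83
tcp_pos: [0.5787, 0.1664, 0.2033]
ee_rot: [-3.142, 0.0, 1.571]
ft_force: [-0.7, 0.2, -0.2]
gripper_width: 0.054
grip_force: 25.0
```

Request:
{"fn": "drive_tool", "kwargs": {
  "steps": [
    [1, 0, 0, 0.005, 0],
    [1, 0, 0, 0.005, 0],
    [1, 0, 0, 0.005, 0]
  ]
}}

```text
clock: 6.08
tcp_pos: [0.5787, 0.1664, 0.2026]
ee_rot: [3.141, -0.0, 1.571]
ft_force: [0.2, -0.3, -0.3]
gripper_width: 0.0541
grip_force: 25.0
```

Request:
{"fn": "drive_tool", "kwargs": {
  "steps": [
    [1, 0, 0, 0.005, 0],
    [1, 0, 0, 0.007, 0],
    [1, 0, 0, 0.007, 0]
  ]
}}

```text
clock: 6.33
tcp_pos: [0.5787, 0.1663, 0.2015]
ee_rot: [-3.142, 0.0, 1.571]
ft_force: [-0.7, -0.3, -0.4]
gripper_width: 0.0542
grip_force: 25.0
```

Request:
{"fn": "drive_tool", "kwargs": {
  "steps": [
    [1, 0, 0, 0.005, 0],
    [1, 0, 0, 0.007, 0],
    [1, 0, 0, 0.007, 0]
  ]
}}

```text
clock: 6.58
tcp_pos: [0.5788, 0.1664, 0.2014]
ee_rot: [3.141, -0.0, 1.571]
ft_force: [-2.5, -0.2, 4.1]
gripper_width: 0.0541
grip_force: 25.0
```

Contact (4 N) at the expected seated height, so I release and rise.

Request:
{"fn": "drive_tool", "kwargs": {
  "steps": [
    [-0.25, 0, 0, 0, 0],
    [-0.3, 0, 0, 0, 0],
    [-0.4, 0, 0, 0, 0],
    [-0.5, 0, 0, 0, 0],
    [-0.5, 0, 0, 0, 0],
    [-0.5, 0, 0, -0.1, 0],
    [-0.5, 0, 0, -0.3, 0],
    [-0.5, 0, 0, -0.6, 0],
    [-0.5, -0.45, 0, -0.7, 0],
    [-0.5, -0.45, 0, -0.7, 0],
    [-0.5, -0.45, 0, -0.7, 0]
  ]
}}

```text
clock: 7.5
tcp_pos: [0.5796, 0.0947, 0.3079]
ee_rot: [3.137, 0.002, 1.567]
ft_force: [0.8, 0.3, 1.2]
gripper_width: 0.0693
grip_force: 0.0
```

Run:
```python
from h import *
s,im=cap('wrist','w4'); print(s['clock'],s['tcp_pos'])
_,d=cap('side','d4')
im=im[:,:,::-1];d=d[:,:,::-1]
o=np.zeros((400,800,3),np.uint8); o[:,:400]=cv2.resize(im[40:180,250:390],(400,400),interpolation=2); o[:320,400:]=cv2.resize(d[230:310,190:290],(400,320),interpolation=2)
cv2.imwrite('pics/c4.png',o)
```

```text
7.5 [0.57964237 0.09474823 0.30792905]
```

View pics/c4.png

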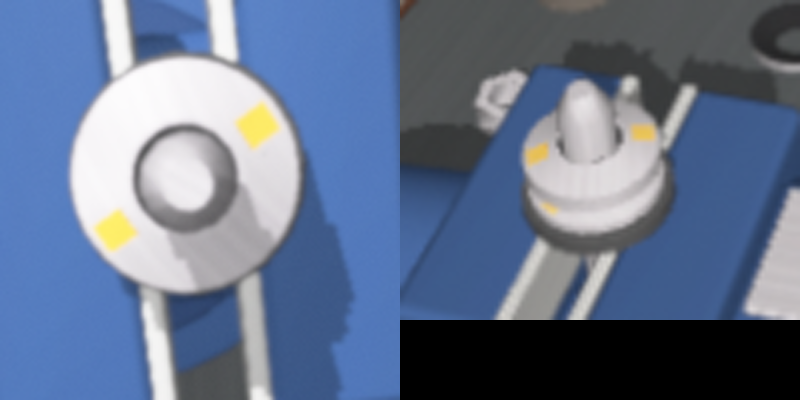

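The crop shows the dome-up washer flat on the pack with the rod through it, and the side view agrees. Next is the hollow-up washer at (0.567,-0.248).

Request:
{"fn": "drive_tool", "kwargs": {
  "steps": [
    [-0.5, -0.28, 0, 0, 0],
    [-0.5, -0.55, 0, 0, 0],
    [-0.5, -0.8, 0, 0.15, 0],
    [-0.5, -1, 0, 0.3, 0],
    [-0.5, -1, 0, 0.3, 0]
  ]
}}

```text
clock: 8.02
tcp_pos: [0.5767, -0.0549, 0.2549]
ee_rot: [-3.133, -0.0, 1.567]
ft_force: [0.4, 0.4, -1.3]
gripper_width: 0.0689
grip_force: 0.0
```

Request:
{"fn": "drive_tool", "kwargs": {
  "steps": [
    [-0.5, -0.3, -0.08, 0.2, 0],
    [-0.5, -0.5, -0.08, 0.4, 0],
    [-0.5, -0.7, -0.08, 0.6, 0],
    [-0.5, -0.9, -0.08, 0.84, 0],
    [-0.5, -1, -0.08, 0.84, 0],
    [-0.5, -1, -0.08, 0.84, 0]
  ]
}}

```text
clock: 8.52
tcp_pos: [0.5649, -0.2033, 0.1296]
ee_rot: [-3.135, -0.002, 1.568]
ft_force: [-0.7, 1.1, -0.6]
gripper_width: 0.0687
grip_force: 0.0
```

Request:
{"fn": "drive_tool", "kwargs": {
  "steps": [
    [-0.5, -0.25, 0, 0, 0],
    [-0.5, -0.28, 0, 0, 0],
    [-0.5, -0.28, 0, 0, 0],
    [-0.5, -0.28, 0, 0, 0],
    [-0.5, -0.28, 0, 0, 0]
  ]
}}

```text
clock: 8.93
tcp_pos: [0.5671, -0.2413, 0.1347]
ee_rot: [-3.142, -0.001, 1.572]
ft_force: [-0.4, 0.7, -0.1]
gripper_width: 0.0689
grip_force: 0.0
```

Run:
```python
from h import *
s,im=cap('wrist','w5'); t=s['tcp_pos'];print(s['clock'],t,s['qd'].max())
print(w2px('wrist',[(.567,-.248,.008),(t[0],t[1],.0085)],s))
cv2.imwrite('pics/c5.png',cv2.resize(im[120:270,210:410,::-1],(800,600),interpolation=2))
```

```text
8.9333 [ 0.567078   -0.24131562  0.13465425] 0.003459834774175107
[[315.44932551 202.89621356]
 [315.55912911 195.0062988 ]]
```

View pics/c5.png

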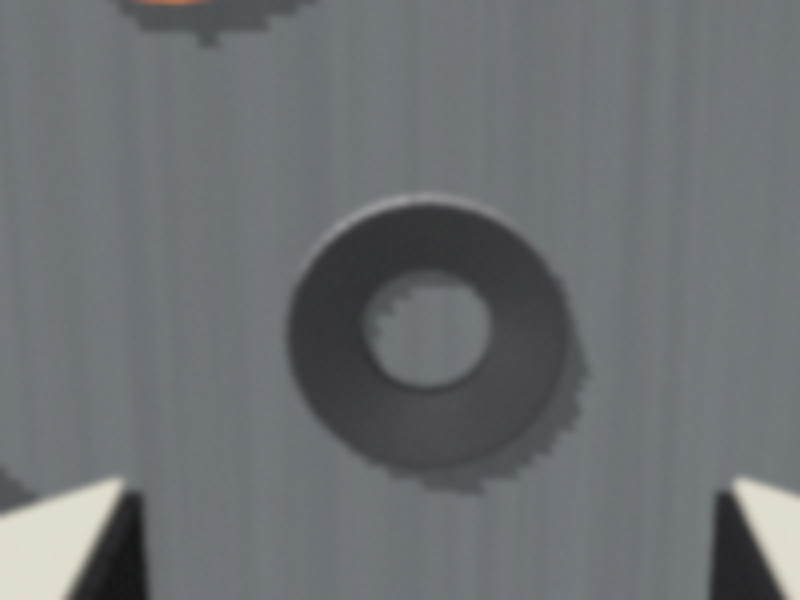

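The crop shows the dark, hollow-up washer, outer circle centred at crop (428,336), full image (317,204). That is about +1 mm in x and -7.5 mm in y from the TCP.

Request:
{"fn": "drive_tool", "kwargs": {
  "steps": [
    [-0.5, -0.05, 0.007, 0.25, 0],
    [-0.5, -0.05, 0.007, 0.5, 0],
    [-0.5, -0.05, 0.007, 0.7, 0],
    [-0.5, -0.05, 0.007, 0.76, 0],
    [-0.5, -0.05, 0.007, 0.77, 0],
    [-0.5, -0.05, 0.007, 0.77, 0],
    [-0.5, -0.05, 0.007, 0.77, 0]
  ]
}}

```text
clock: 9.57
tcp_pos: [0.5692, -0.251, 0.0213]
ee_rot: [3.138, 0.002, 1.571]
ft_force: [-0.7, 0.0, 0.9]
gripper_width: 0.069
grip_force: 0.0
```

Request:
{"fn": "drive_tool", "kwargs": {
  "steps": [
    [-0.5, 0.009, 0, 0.015, 0],
    [-0.5, 0.009, 0, 0.03, 0],
    [-0.5, 0.009, 0, 0.03, 0],
    [1, 0.009, 0, 0.03, 0],
    [1, 0.009, 0, 0.03, 0],
    [1, 0.009, 0, 0.03, 0],
    [1, 0.009, 0, 0.03, 0],
    [1, 0.009, 0, 0.03, 0]
  ],
  "newtons": 25
}}

```text
clock: 10.23
tcp_pos: [0.5678, -0.2494, 0.0148]
ee_rot: [3.141, 0.0, 1.571]
ft_force: [-0.7, -0.4, 2.5]
gripper_width: 0.0547
grip_force: 25.0
```

Request:
{"fn": "drive_tool", "kwargs": {
  "steps": [
    [1, 0, 0, -0.1, 0],
    [1, 0, 0, -0.35, 0],
    [1, 0.2, 0, -0.6, 0],
    [1, 0.4, 0.03, -0.8, 0],
    [1, 0.6, 0.07, -1, 0],
    [1, 0.8, 0.07, -1, 0]
  ]
}}

```text
clock: 10.73
tcp_pos: [0.5809, -0.1299, 0.1699]
ee_rot: [3.133, 0.003, 1.569]
ft_force: [1.4, -0.5, -0.3]
gripper_width: 0.0539
grip_force: 25.0
```

Request:
{"fn": "drive_tool", "kwargs": {
  "steps": [
    [1, 0.1, 0, -0.25, 0],
    [1, 0.2, 0, -0.5, 0],
    [1, 0.4, 0, -0.75, 0],
    [1, 0.6, 0, -0.95, 0],
    [1, 0.8, 0, -0.95, 0],
    [1, 1, 0, -0.95, 0],
    [1, 1, 0, -0.95, 0]
  ]
}}

```text
clock: 11.32
tcp_pos: [0.578, 0.0258, 0.308]
ee_rot: [3.14, -0.002, 1.576]
ft_force: [-0.9, 0.2, -1.2]
gripper_width: 0.0541
grip_force: 25.0
```

Request:
{"fn": "drive_tool", "kwargs": {
  "steps": [
    [1, 0.25, 0, 0, 0],
    [1, 0.5, 0, 0, 0],
    [1, 0.7, 0, 0, 0],
    [1, 0.85, 0, 0, 0],
    [1, 0.94, 0, 0, 0],
    [1, 0.94, 0, 0, 0],
    [1, 0.94, 0, 0, 0]
  ]
}}

```text
clock: 11.9
tcp_pos: [0.5782, 0.1614, 0.3066]
ee_rot: [-3.141, 0.001, 1.572]
ft_force: [0.6, -0.4, -0.9]
gripper_width: 0.0544
grip_force: 25.0
```

Now down to about 15 mm above the rod tip, aligned with the place where the last washer seated, for a close look.

Request:
{"fn": "drive_tool", "kwargs": {
  "steps": [
    [1, 0.03, 0.003, 0.1, 0],
    [1, 0.03, 0.003, 0.25, 0],
    [1, 0.03, 0.003, 0.33, 0],
    [1, 0.03, 0.003, 0.34, 0],
    [1, 0.03, 0.003, 0.34, 0],
    [1, 0.03, 0.003, 0.34, 0]
  ]
}}

```text
clock: 12.4
tcp_pos: [0.5793, 0.1652, 0.257]
ee_rot: [3.14, 0.0, 1.569]
ft_force: [-0.5, 0.6, -0.7]
gripper_width: 0.0547
grip_force: 25.0
```

Run:
```python
from h import *
s,im=cap('wrist','w6'); t=s['tcp_pos'];print(s['clock'],t,s['ee_rot'],s['qd'].max())
cv2.imwrite('pics/c6.png',cv2.resize(im[180:300,240:400,::-1],(800,600),interpolation=2))
```

```text
12.4 [0.57934803 0.16519532 0.25699916] [3.14010889e+00 3.25556113e-05 1.56946652e+00] 0.009170602819666637
```

View pics/c6.png

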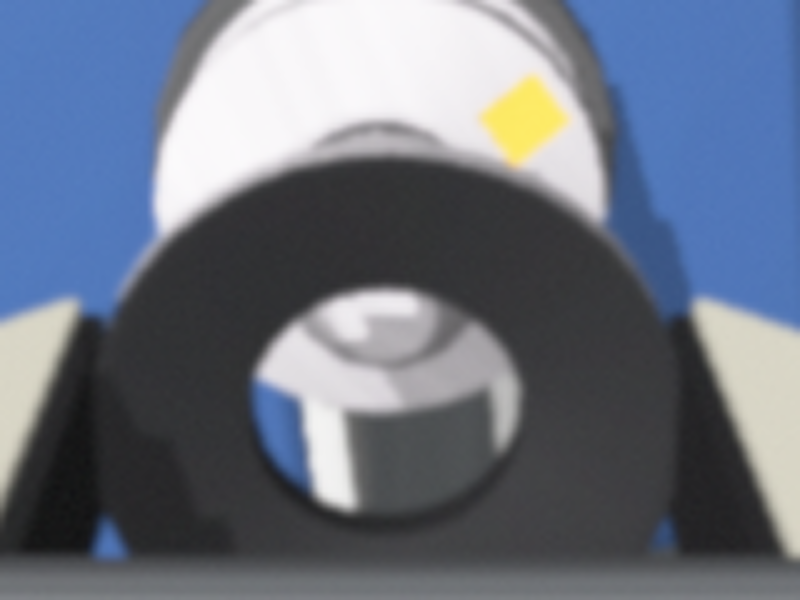

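The crop shows the hollow-up washer held level. Its hole spans crop x 250–523 with top edge at y 285, and the rod tip shows through it.

Run:
```python
from h import *
s=arm.get_state(); t=s['tcp_pos']; print(t)
z=t[2]-.0148+.0045
p=px2w('wrist',[(290,260),(240+523/5,260),(317.3,180+286/5)],[z]*3,s); print('hole',p.round(4),((p[0]+p[1])/2-t).round(4),'y off',p[2][1]-.013-t[1])
q=px2w('wrist',[(260,250),(240+678/5,250),(317.3,180+160/5)],[t[2]-.0148+.0085]*3,s); print('rim y off',q[2][1]-.028-t[1],q[:2,0]-t[0])
a=np.linspace(0,6.28,5)[:4]; c=np.array([.5799,.1653,.223])
print('tip px crop',(w2px('wrist',[c+[.0055*np.cos(x),.0055*np.sin(x),0] for x in a],s)-[240,180])*5)
print('rod px crop',(w2px('wrist',[c+[.0113*np.cos(x),.0113*np.sin(x),-.01] for x in a],s)-[240,180])*5)
```

```text
[0.57944347 0.16544323 0.25731824]
hole [[0.5675 0.1671 0.247 ]
 [0.5937 0.167  0.247 ]
 [0.5806 0.1789 0.247 ]] [ 0.0012  0.0016 -0.0103] y off 0.00041967313262591954
rim y off -0.0007140414572376907 [-0.02533501  0.02809522]
tip px crop [[429.70053928 314.03504325]
 [379.11902944 267.20306119]
 [328.51571815 314.06584512]
 [379.02561453 360.1707832 ]]
rod px crop [[478.14751987 278.06858767]
 [379.09093094 184.94013228]
 [279.9761681  278.11742522]
 [378.90929928 368.31525309]]
```

Request:
{"fn": "drive_tool", "kwargs": {
  "steps": [
    [1, 0, -0.003, 0.03, 0],
    [1, 0, -0.003, 0.07, 0],
    [1, 0, -0.003, 0.11, 0],
    [1, 0, -0.003, 0.15, 0],
    [1, 0, -0.003, 0.19, 0],
    [1, 0, -0.003, 0.21, 0],
    [1, 0, -0.003, 0.21, 0],
    [1, 0, -0.003, 0.21, 0]
  ]
}}

```text
clock: 13.12
tcp_pos: [0.5782, 0.1663, 0.2243]
ee_rot: [-3.141, 0.0, 1.571]
ft_force: [0.4, 0.3, -0.8]
gripper_width: 0.0541
grip_force: 25.0
```

Request:
{"fn": "drive_tool", "kwargs": {
  "steps": [
    [1, 0, 0, 0.03, 0],
    [1, 0, 0, 0.06, 0],
    [1, 0, 0, 0.073, 0],
    [1, 0, 0, 0.073, 0],
    [1, 0, 0, 0.073, 0]
  ]
}}

```text
clock: 13.53
tcp_pos: [0.5782, 0.1662, 0.2134]
ee_rot: [-3.141, 0.0, 1.571]
ft_force: [0.2, -0.4, -1.0]
gripper_width: 0.0544
grip_force: 25.0
```

Request:
{"fn": "drive_tool", "kwargs": {
  "steps": [
    [1, 0, 0, 0.005, 0],
    [1, 0, 0, 0.008, 0],
    [1, 0, 0, 0.008, 0],
    [1, 0, 0, 0.008, 0]
  ]
}}

```text
clock: 13.87
tcp_pos: [0.5783, 0.1662, 0.2125]
ee_rot: [3.141, -0.0, 1.571]
ft_force: [0.2, 0.4, -1.1]
gripper_width: 0.0545
grip_force: 25.0
```

Request:
{"fn": "drive_tool", "kwargs": {
  "steps": [
    [1, 0, 0, 0.005, 0],
    [1, 0, 0, 0.008, 0],
    [1, 0, 0, 0.008, 0],
    [1, 0, 0, 0.008, 0]
  ]
}}

```text
clock: 14.2
tcp_pos: [0.5783, 0.1662, 0.2112]
ee_rot: [3.142, 0.0, 1.571]
ft_force: [-0.5, -0.1, 0.0]
gripper_width: 0.0541
grip_force: 25.0
```

Request:
{"fn": "drive_tool", "kwargs": {
  "steps": [
    [1, 0, 0, 0.004, 0],
    [1, 0, 0, 0.006, 0],
    [1, 0, 0, 0.006, 0],
    [1, 0, 0, 0.006, 0]
  ]
}}

```text
clock: 14.53
tcp_pos: [0.5783, 0.1662, 0.2103]
ee_rot: [3.142, 0.0, 1.571]
ft_force: [0.0, -0.1, -1.5]
gripper_width: 0.0544
grip_force: 25.0
```

Request:
{"fn": "drive_tool", "kwargs": {
  "steps": [
    [1, 0, 0, 0.005, 0],
    [1, 0, 0, 0.007, 0],
    [1, 0, 0, 0.007, 0]
  ]
}}

```text
clock: 14.78
tcp_pos: [0.5784, 0.1662, 0.2099]
ee_rot: [3.141, -0.0, 1.571]
ft_force: [-1.2, 1.4, 4.5]
gripper_width: 0.0543
grip_force: 25.0
```

Contact again at the expected height, so I release and retreat.

Request:
{"fn": "drive_tool", "kwargs": {
  "steps": [
    [-0.25, 0, 0, 0, 0],
    [-0.3, 0, 0, 0, 0],
    [-0.4, 0, 0, 0, 0],
    [-0.5, 0, 0, 0, 0],
    [-0.5, 0, 0, 0, 0],
    [-0.5, 0, 0, -0.1, 0],
    [-0.5, 0, 0, -0.3, 0],
    [-0.5, 0, 0, -0.6, 0],
    [-0.5, -0.45, 0, -0.65, 0],
    [-0.5, -0.45, 0, -0.65, 0],
    [-0.5, -0.45, 0, -0.65, 0],
    [-0.5, -0.45, 0, -0.65, 0]
  ]
}}

```text
clock: 15.78
tcp_pos: [0.5784, 0.0976, 0.307]
ee_rot: [3.141, -0.0, 1.568]
ft_force: [0.7, 0.4, 0.1]
gripper_width: 0.069
grip_force: 0.0
```

Run:
```python
from h import *
s,im=cap('wrist','w7'); print(s['clock'],s['tcp_pos'])
g=cv2.cvtColor(im,cv2.COLOR_RGB2GRAY)
for z in (.2,.204):
  for r in (.010,.0165,.019,.023,.026,.0275,.030):
    P=[(.5799+r*np.cos(a),.1653+r*np.sin(a),z) for a in np.arange(0,6.28,np.pi/6)]
    print(z,r,[int(g[int(round(v)),int(round(u))]) for u,v in w2px('wrist',P,s)])
# dark blob ellipse
m=((im.max(2)<85)&(im.max(2).astype(int)-im.min(2)<15)).astype(np.uint8); m[200:]=0
c=max(cv2.findContours(m,0,2)[0],key=cv2.contourArea); e=cv2.fitEllipse(c); print(e, cv2.boundingRect(c))
print(px2w('wrist',[e[0]],[.204],s), w2px('wrist',[(.5799-.028,.1653,.204),(.5799+.028,.1653,.204),(.5799,.1653-.028,.204),(.5799,.1653+.028,.204)],s).round(1))
```

```text
15.7833 [0.5784056  0.09761723 0.30697349]
0.2 0.01 [112, 139, 180, 214, 227, 222, 200, 168, 129, 119, 106, 107]
0.2 0.0165 [74, 70, 58, 55, 53, 52, 54, 62, 70, 57, 54, 50]
0.2 0.019 [74, 68, 58, 54, 51, 54, 55, 63, 72, 66, 54, 52]
0.2 0.023 [72, 68, 57, 54, 52, 53, 57, 63, 73, 80, 55, 75]
0.2 0.026 [71, 67, 57, 54, 53, 52, 57, 64, 72, 74, 74, 69]
0.2 0.0275 [76, 77, 63, 56, 55, 56, 63, 77, 75, 69, 179, 80]
0.2 0.03 [94, 123, 121, 98, 229, 113, 120, 127, 103, 73, 202, 92]
0.204 0.01 [112, 137, 180, 214, 227, 217, 200, 159, 129, 119, 106, 104]
0.204 0.0165 [73, 71, 58, 55, 53, 53, 54, 62, 70, 56, 53, 52]
0.204 0.019 [74, 68, 59, 54, 51, 54, 56, 64, 73, 66, 55, 58]
0.204 0.023 [72, 68, 57, 56, 52, 54, 57, 64, 72, 80, 56, 75]
0.204 0.026 [69, 67, 57, 54, 53, 53, 57, 67, 70, 69, 113, 69]
0.204 0.0275 [76, 77, 63, 59, 58, 61, 63, 85, 80, 70, 179, 87]
0.204 0.03 [100, 127, 121, 113, 242, 126, 128, 128, 113, 73, 202, 92]
((316.95501708984375, 105.00457763671875), (80.13536071777344, 82.16334533691406), 178.31195068359375) (277, 64, 81, 83)
[[0.57961907 0.1673811  0.204     ]] [[275.8 108.3]
 [358.9 108.2]
 [317.4 149.5]
 [317.3  64.3]]
```

```bash
python3 -c "
from h import *
print(arm.hand_in())"
```

```text
the job is handed in; nothing more can be done
None
```

I fitted both washers on the rod, dome up then hollow up. Each was lowered until it touched (about 4 N) at the expected height before I released it, and the job is handed in at about 16 s.

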